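Rack the cream chargers, then open the whipper whose cap turns an unknown way

ROBOT

A 7-joint arm with a two-finger parallel gripper is mounted at the origin on a cart in front of the work surface, level with it; the furniture and walls round the work are solid. World frame = base frame: x ahead of the robot, y to its left, z up, the work surface at z = 0. Lengths are in mm, angles in degrees, forces in N, time in s.
With the tool pointing down it reaches from about 425 to 1025 mm from the base axis. Payload 9.4 kg.
Tool frame: the origin (TCP) lies on the centre line of the jaws, within the pads' length; the fingertips stand 8 mm ahead of it and the grasp point (between the pads) lies 11 mm behind it; z points along the fingers, y is the direction in which the jaws open and shut (so a half turn about z gives the same grasp; the last joint's range is limited). The gripper opens to 93 mm and grips with 3 to 60 N. Pads are 15 mm wide; open, the fingers measure 128 mm over their backs; the gripper's body (75 mm by 188 mm) begins 65 mm behind the grasp point.
Start: joints at [-80.311, 34.337, -0.143, 91.639, 0.103, 54.024, -4.572], TCP at [176.42, 703.207, 226.618] pointing down, gripper open.
Joint ranges: [-147.43, 147.43], [-19.82, 112.94], [-74.19, 73.91], [6.32, 146.72], [-59.91, 239.91], [6.04, 106.73], [-150.56, 150.56]. Speed limits (degrees/s): [127.2, 127.2, 172.46, 172.46, 180, 180, 180].

INTERFACE

Orientations are given as a 3x3 rotation matrix whose columns are the frame's x, y, z axes.
In Python, from rig import bot gives the robot as it stands.
- The arm moves only by the tool servo_tool, never from a script. Its argument "steps" is one flat list of numbers, 6 for each row, row after row: the shift along the tool's x, y, z in m, then the turn, a rotation vector about the tool's x, y, z in rad. A call has 1 to 5 rows; each row shifts and turns the pose as measured when the row begins, along the tool's axes as they then stand; what a row does not reach is not made up. A row lasts 1/12 s, in which the tool goes at most 41.7 mm and 7.16 degrees, less where a joint would pass 70% of its speed; a pose out of reach is approached as far as the arm can. A call is refused whole if a number of a shift passes 0.0417 or a number of a turn 0.125, either way. A call with a gripper value outside its range is refused whole. "gripper" is the finger opening in m, from 0 to 0.093, set as the call begins (left out, the last holds). The fingers move at their own pace and stop on an object; "force" is the grip in N (left out, the last holds). Time passes only in rows, so rows that do not move let the fingers close. It gives the time, the measured TCP pose, the force and the opening at its end, in the units of the state.
- bot.state(): the state, without advancing time (a new reading comes with each control period).
- bot.read_camera(name): name is "scene" or "top" or "wrist"; returns a dict with "img" (480x640x3 uint8, red, green, blue), "fx", "fy", "cx", "cy" (pixels), "xyz" and "attitude" of the camera in the world; the wrist camera has in their place "tool_from_camera" (4x4, takes a point from camera to tool coordinates, whose origin is the TCP and whose axes are the flange's). Camera axes: x right, y up, looking along -z (the intrinsics and any distortion apply to the point x, -y, -z); pixel columns grow to the right and rows downward; lengths in mm; the calibration is good to about 2 mm. A picture is of the moment at which its call begins: read the wrist's pose just before it. There is no depth.
- bot.hand_in(): hands the job in, once; it reports no verdict.
The state is a dict: "time": time; "joint_positions": joint angles; "joint_vel": joint speeds; "tau": joint torques, N m; "position": TCP position; "tool_rot": TCP orientation; "force": force on the tool from outside, world axes, zero at the start; "ft_torque": the same for the moment, N m; "grip_width": opening from 0.0 (shut) to 1.0 (fully open).
Only numpy, scipy, OpenCV 4.12 (cv2) and the standard library are available. Lean on these libraries where they do the work, as an engineer would, in place of code of your own. Each camera call takes 0.05 s, during which the arm holds its last target. There are 200 camera calls.

TASK

Get the cream whipper ready for filling: first stand the two loose gas chargers in the two holes of the wooden block, one in each, right down to the bottom. Then open the whipper's wing cap: it is a partial-turn cap and nobody remembers whether it loosens clockwise or anticlockwise, so feel for it both ways. Finish still holding the cap in the gripper, upright and still, about 10 cm above the whipper's mouth, and leave the mug, tumbler, pepper mill and jam jar where they stand.

Things in the scene. Friction and masses are not known exactly. Their poses are not given: they have to be found in the camera images.
- whipper: The cream whipper: a squat steel canister, 120 mm tall, 88 mm across its belly, on a round dark foot 124 mm across, fixed to the worktop. Origin: centre of its underside, z up. Its neck is 58 mm outside and about 45 mm inside.
- whipper_mouth (a point): Centre of the whipper's open mouth, the upper rim of its neck, 120 mm above the worktop, on the neck's axis.
- cap: Black wing cap, 0.12 kg, on the whipper's mouth. Origin: on its axis, at the underside of its 59 mm disc, which rests on the rim. Disc 7 mm thick; on it a straight grip bar (wing) along the cap's x axis, 52 mm long, 14 mm wide along y, from 7 to 33 mm above the origin: pinch it across y from above. Below, hidden in the neck: a 41 mm plug 5 mm deep and a cross key reaching 30 mm down.
- cap_wing (a point): Middle of the cap's wing, on the axis, 20 mm above the cap's origin. Lock: tabs over the key let the cap rise only 2 mm while locked. From its start, one way (differs each time, not visible) it meets a hard stop after about 20 to 30 degrees, still locked; the other way it turns freely and lifts straight out anywhere from 60 to 115 degrees.
- block: Wooden charger block, fixed, 56 x 116 x 45 mm (x, y, z), origin: centre of its underside. Two round blind holes in its top, side by side along its y axis, at y = -28 and +28 mm, 27 mm in diameter, 30 mm deep.
- block_hole0 (a point): Centre of the mouth of the hole at the block's y = -28 mm, on the block's top, 45 mm above the worktop; axes as the block.
- block_hole1 (a point): Centre of the mouth of the hole at the block's y = +28 mm, on the block's top; axes as the block.
- charger_a: A gas charger: bare-metal cartridge standing upright, neck up, on its flat base; straight body 22 mm in diameter up to 58 mm, then a shoulder and a 9 mm neck up to 74 mm; about 45 g. Origin: centre of its base, z up along it. Right down in a hole, its base is 15 mm above the worktop.
- charger_b: The second gas charger, the same. Either charger may go in either hole.
- mug: Bystander: white spotted mug, 88 x 115 x 97 mm; origin at its underside.
- tumbler: Bystander: glass tumbler, 81 mm across, 93 mm tall; origin at its underside.
- mill: Bystander: wooden pepper mill, 58 mm across, 165 mm tall; origin at its underside.
- jam: Bystander: jam jar with a screw lid, 73 mm across, 84 mm tall; origin at its underside.
Not all that is in view belongs to the job. What is shaped like the whipper but blue or green is not meant.

How it is judged:
By the outcome, as a careful person would: the job done as asked, in the order asked, and still so for the second after the job is handed in, while the arm keeps its last pose, push and grip.
It also fails if it takes over 67 s, if anything falls off the work surface, if the arm or the gripper's body presses on something with over 40 N, if the wrist force passes 120 N, or if a joint passes its speed limit or range.

## Working session

There is one attempt and no reset: what is moved stays moved. The work goes in short steps, Python scripts to look and compute and a tool call to move; the robot and the scene stay as the last step left them, time stands still between calls to the robot, and variables do not carry over. Pictures are saved under pics/ and viewed, about 8 in all and at most 12, crops included, and the job is handed in when it is done.

Besides the shell and the picture viewer there is one more tool, called after "Request:" by a JSON object that holds its "op" and its "data". servo_tool: Moves the arm, as the interface text tells. Its arguments: {"type":"object","properties":{"steps":{"type":"array","items":{"type":"number"}},"gripper":{"type":"number"},"force":{"type":"number"}},"required":["steps"]}

```bash
mkdir -p pics; ls
python3 - <<'E'
from rig import bot
import cv2,numpy as np
s=bot.state();print(s)
for n in("scene","top"):
    c=bot.read_camera(n);cv2.imwrite(f"pics/{n}0.png",c["img"][:,:,::-1])
    print({k:(np.round(v,4).tolist() if not isinstance(v,str) else v) for k,v in c.items() if k!="img"})
c=bot.read_camera("wrist");print({k:np.round(v,4).tolist() for k,v in c.items() if k!="img"})
E
```

```text
pics
{'time': 0.0, 'joint_positions': array([-80.31018857,  34.38516887,  -0.14625072,  91.67853956,
         0.10278626,  54.02460241,  -4.57252063]), 'joint_vel': array([-0.01524285,  0.04232347, -0.08391393, -0.04924922,  0.0802717 ,
        0.00203688, -0.00829622]), 'tau': array([ 1.47450763e-03, -7.65070081e+01,  1.49669275e+00, -2.52352720e+01,
       -5.25493920e-02,  1.68065523e-02,  1.46168577e-04]), 'position': array([176.32548935, 702.75655887, 225.76651167]), 'tool_rot': array([[-9.69952216e-01,  2.43295372e-01, -2.45753242e-04],
       [ 2.43295461e-01,  9.69951035e-01, -1.51931603e-03],
       [-1.31273947e-04, -1.53345460e-03, -9.99998816e-01]]), 'force': array([-0.01739805,  0.79358598,  0.02146075]), 'ft_torque': array([ 0.0061565 , -0.00952997, -0.01809358]), 'grip_width': 0.9985306523967681}
{'fx': 451.6278, 'fy': 451.6278, 'cx': 318.5408, 'cy': 237.626, 'xyz': [-10.7283, -103.4269, 764.5776], 'attitude': [[0.4696, 0.6154, -0.6331], [-0.8829, 0.3323, -0.3318], [0.0062, 0.7147, 0.6994]]}
{'fx': 481.6959, 'fy': 481.6959, 'cx': 322.1567, 'cy': 240.4527, 'xyz': [501.0526, 180.2614, 1255.5852], 'attitude': [[0.0213, 0.9978, -0.0629], [-0.9997, 0.0208, -0.0091], [-0.0078, 0.0631, 0.998]]}
{'fx': 346.7318, 'fy': 346.7318, 'cx': 321.9108, 'cy': 237.2206, 'tool_from_camera': [[0.0007, 0.9654, 0.2609, 71.6287], [1.0, -0.0006, -0.0006, 0.2938], [-0.0004, 0.2609, -0.9654, -159.6077], [0.0, 0.0, 0.0, 1.0]]}
```

View pics/top0.png

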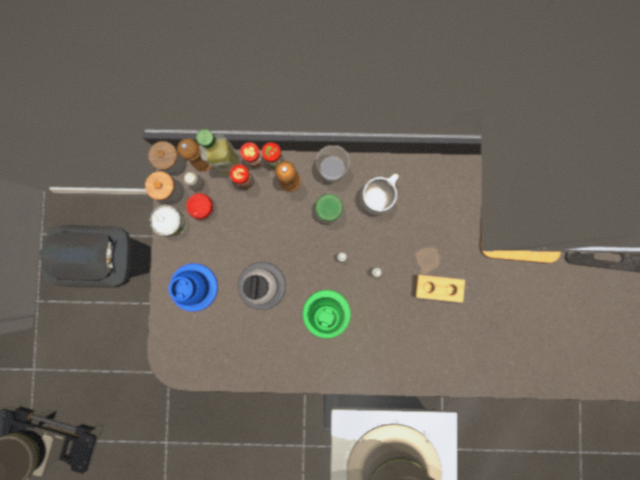

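View pics/scene0.png

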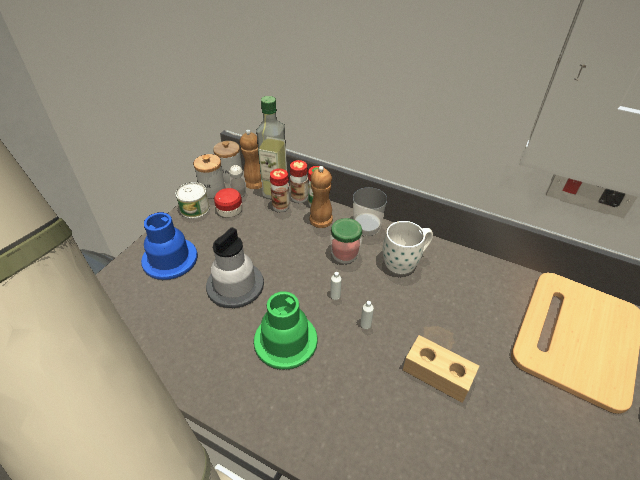

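The top view shows the whipper at about (261,286), the chargers at (342,257) and (376,272), the block holes at (429,287) and (451,290), and the green decoy at (327,315). I'll enlarge these for measuring.

```bash
cat > h.py <<'E'
import numpy as np,cv2
from rig import bot
def ray(c,u,v,s=None):
    d=np.array([(u-c["cx"])/c["fx"],-(v-c["cy"])/c["fy"],-1.])
    if "xyz" in c: return np.array(c["xyz"],float),np.array(c["attitude"])@d
    T=np.array(c["tool_from_camera"]);R=np.array(s["tool_rot"])
    return np.array(s["position"])+R@T[:3,3],R@T[:3,:3]@d
def at(c,u,v,z,s=None):
    o,d=ray(c,u,v,s);return o+d*(z-o[2])/d[2]
def proj(c,p,s=None):
    if "xyz" in c:o,R=np.array(c["xyz"],float),np.array(c["attitude"])
    else:
        T=np.array(c["tool_from_camera"]);Q=np.array(s["tool_rot"]);o=np.array(s["position"])+Q@T[:3,3];R=Q@T[:3,:3]
    q=R.T@(np.array(p)-o);return np.array([c["cx"]-c["fx"]*q[0]/q[2],c["cy"]+c["fy"]*q[1]/q[2]])
E
python3 - <<'E'
import cv2,numpy as np
t=cv2.imread("pics/top0.png");
a=cv2.resize(t[240:310,320:480],None,fx=5,fy=5,interpolation=cv2.INTER_CUBIC)
b=cv2.resize(t[255:305,230:340],None,fx=5,fy=5,interpolation=cv2.INTER_CUBIC)
o=np.zeros((600,800,3),np.uint8);o[:350]=a;o[350:,:550]=b
cv2.imwrite("pics/crop1.png",o)
E
```

```text
(no output)
```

View pics/crop1.png

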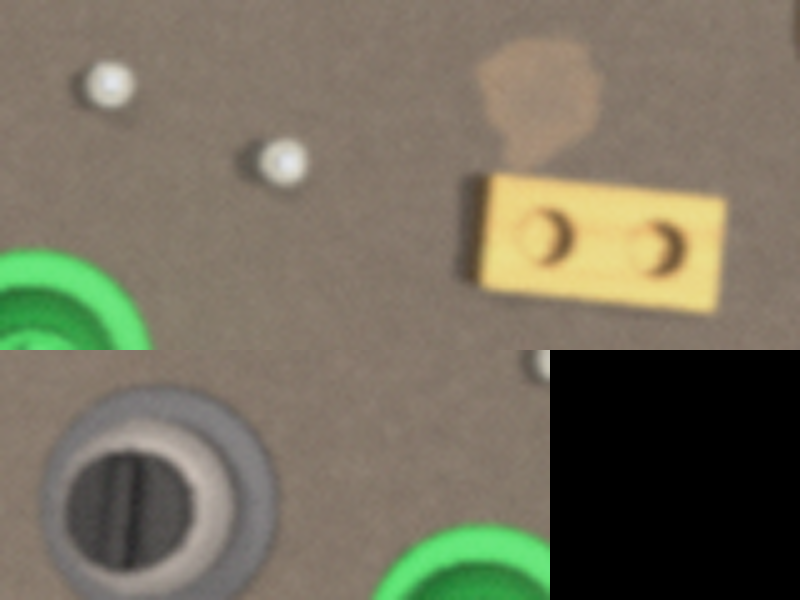

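The crop shows the block's centre at about (440.4,288.2), its holes at (429,287.3) and (451.4,289.6), chargers at (341.6,256.4) and (376.4,271.8), and the cap disc at (255.4,286.9) with the wing nearly along image-vertical.

Run:
```python
from h import *
c=bot.read_camera("top")
for n,u,v,z in[("blk",440.4,288.2,45),("h1",429,287.2,45),("h0",451.4,289.6,45),("a",341.6,256.4,60),("b",376.4,271.8,60),("cap",255.4,286.9,127),("w1",255.6,275.6,153),("w2",254,298.6,153),("green",326,317,120)]:
    print(n,at(c,u,v,z).round(1))
c=bot.read_camera("scene")
for n,p in [("a",(337,274)),("b",(369,302))]: print(n,at(c,*p,74).round(1))
```

```text
blk [ 464.1 -106.5   45. ]
h1 [465.9 -78.1  45. ]
h0 [ 461.2 -134.    45. ]
a [537.8 142.1  60. ]
b [501.5  55.3  60. ]
cap [460.3 344.1 127. ]
w1 [486.9 340.7 153. ]
w2 [434.6 342.8 153. ]
green [393.5 177.8 120. ]
a [539.3 142.   74. ]
b [504.9  56.8  74. ]
```

Hole spacing comes out at 56.1 mm, as it should. I'll set out above charger b, turning the tool to line up with the wing and block.

Request:
{"op": "servo_tool", "data": {"steps": [-0.0185, -0.0333, 0, 0, 0, -0.103, -0.0185, -0.0333, 0, 0, 0, -0.103, -0.0185, -0.0333, 0, 0, 0, 0, -0.0185, -0.0333, 0, 0, 0, 0, -0.0185, -0.0333, 0, 0, 0, 0]}}

```text
time: 0.67
position: [246.8, 530.4, 223.0]
tool_rot: [[-1.0, 0.016, -0.004], [0.016, 1.0, 0.002], [0.004, 0.002, -1.0]]
force: [0.9, 0.9, -0.5]
grip_width: 1.001
```

Request:
{"op": "servo_tool", "data": {"steps": [-0.0185, -0.0333, 0, 0, 0, 0, -0.0185, -0.0333, 0, 0, 0, 0, -0.0185, -0.0333, 0, 0, 0, 0, -0.0185, -0.0333, 0, 0, 0, 0, -0.0185, -0.0333, 0, 0, 0, 0]}}

```text
time: 1.08
position: [339.2, 353.8, 222.7]
tool_rot: [[-1.0, 0.015, -0.003], [0.015, 1.0, 0.003], [0.003, 0.003, -1.0]]
force: [0.3, 0.2, -0.9]
grip_width: 0.998
```

Request:
{"op": "servo_tool", "data": {"steps": [-0.0169, -0.0296, 0.0093, 0, 0, 0, -0.0169, -0.0296, 0.0093, 0, 0, 0, -0.0169, -0.0296, 0.0093, 0, 0, 0, -0.0169, -0.0296, 0.0093, 0, 0, 0, -0.0169, -0.0296, 0.0093, 0, 0, 0]}}

```text
time: 1.5
position: [425.6, 196.8, 177.0]
tool_rot: [[-1.0, 0.015, 0.003], [0.015, 1.0, 0.008], [-0.003, 0.008, -1.0]]
force: [0.7, 0.4, -0.3]
grip_width: 0.996
```

Request:
{"op": "servo_tool", "data": {"steps": [-0.0169, -0.0296, 0.0093, 0, 0, 0, -0.0169, -0.0296, 0.0093, 0, 0, 0, -0.0169, -0.0296, 0.0093, 0, 0, 0, -0.0169, -0.0296, 0.0093, 0, 0, 0, -0.0169, -0.0296, 0.0093, 0, 0, 0], "gripper": 0.06}}

```text
time: 1.92
position: [511.8, 40.2, 128.3]
tool_rot: [[-1.0, 0.014, 0.006], [0.014, 1.0, 0.009], [-0.006, 0.009, -1.0]]
force: [0.5, 0.3, 0.4]
grip_width: 0.693
```

Request:
{"op": "servo_tool", "data": {"steps": [0, 0, 0, 0, 0, 0, 0, 0, 0, 0, 0, 0]}}

```text
time: 2.08
position: [514.4, 31.8, 126.4]
tool_rot: [[-1.0, 0.026, 0.006], [0.026, 1.0, 0.006], [-0.006, 0.006, -1.0]]
force: [-0.2, 0.2, 0.6]
grip_width: 0.647
```

Run:
```python
from h import *
s=bot.state();c=bot.read_camera("wrist");cv2.imwrite("pics/w1.png",c["img"][:,:,::-1])
print(s["position"],s["tool_rot"].round(3),s["joint_positions"].round(1))
print("b",proj(c,(503,56,74),s),"a",proj(c,(538,142,74),s),"h1",proj(c,(465.9,-78,45),s))
```

```text
[514.42317042  31.82525533 126.41896567] [[-1.     0.026  0.006]
 [ 0.026  1.     0.006]
 [-0.006  0.006 -1.   ]] [ -7.4  28.6  -3.2 124.3   2.8  26.8  75.8]
b [358.55200671 240.13983915] a [488.25611009 287.62444456] h1 [159.26505143 181.68901212]
```

View pics/w1.png

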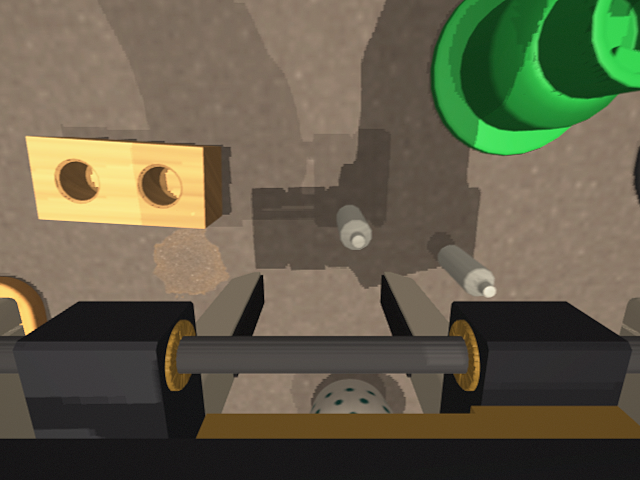

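The wrist view shows charger b's neck top at (358,241), a's at (489,291), and the hole mouths at about (160,185) and (77,181).

Run:
```python
from h import *
s=bot.state();c=bot.read_camera("wrist")
for n,u,v,z in[("b",358,241,74),("a",489,291,74),("h1",160,185.5,45),("h0",77,181.5,45),("e",25,136,45),("e",204,146,45),("e",206,228,45),("e",39,217,45)]: print(n,at(c,u,v,z,s).round(1))
```

```text
b [503.7  55.4  74. ]
a [540.5 142.5  74. ]
h1 [468.6 -78.2  45. ]
h0 [ 464.4 -134.6   45. ]
e [ 433.7 -162.6   45. ]
e [443.1 -44.9  45. ]
e [499.6 -50.   45. ]
e [ 488.5 -166.6   45. ]
```

Request:
{"op": "servo_tool", "data": {"steps": [0.006, 0.0117, 0, 0, 0, 0, 0.006, 0.0117, 0, 0, 0, 0, 0, 0, 0, 0, 0, 0]}}

```text
time: 2.43
position: [501.5, 60.2, 127.8]
tool_rot: [[-1.0, 0.021, 0.007], [0.021, 1.0, 0.007], [-0.007, 0.007, -1.0]]
force: [0.1, 0.6, -0.7]
grip_width: 0.643
```

Request:
{"op": "servo_tool", "data": {"steps": [0, 0, 0.02, 0, 0, 0, 0, 0, 0.02, 0, 0, 0, 0, 0, 0, 0, 0, 0]}}

```text
time: 2.68
position: [502.5, 64.9, 89.4]
tool_rot: [[-1.0, 0.012, 0.012], [0.012, 1.0, 0.009], [-0.012, 0.009, -1.0]]
force: [-0.7, 0.0, -0.3]
grip_width: 0.646
```

Request:
{"op": "servo_tool", "data": {"steps": [-0.001, -0.0085, 0, 0.008, 0.011, 0, 0, 0, 0, 0, 0, 0, 0, 0, 0, 0, 0, 0]}}

```text
time: 2.93
position: [503.3, 57.0, 90.8]
tool_rot: [[-1.0, 0.008, -0.0], [0.008, 1.0, 0.0], [0.0, 0.0, -1.0]]
force: [0.0, -0.3, -0.0]
grip_width: 0.645
```

Request:
{"op": "servo_tool", "data": {"steps": [0, -0.0005, 0.016, 0, 0, 0, 0, -0.0005, 0.016, 0, 0, 0, 0, -0.0005, 0.014, 0, 0, 0, 0, 0, 0, 0, 0, 0]}}

```text
time: 3.27
position: [506.8, 55.0, 48.1]
tool_rot: [[-1.0, 0.01, 0.008], [0.01, 1.0, 0.001], [-0.008, 0.001, -1.0]]
force: [-0.6, 0.3, -0.1]
grip_width: 0.649
```

Request:
{"op": "servo_tool", "data": {"steps": [0, 0, 0, 0, 0, 0, 0, 0, 0, 0, 0, 0, 0, 0, 0, 0, 0, 0, 0, 0, 0, 0, 0, 0, 0, 0, 0, 0, 0, 0], "gripper": 0.0, "force": 20}}

```text
time: 3.68
position: [508.3, 54.7, 51.8]
tool_rot: [[-1.0, 0.011, 0.012], [0.011, 1.0, 0.002], [-0.012, 0.002, -1.0]]
force: [0.6, -0.5, 0.4]
grip_width: 0.337
```

Request:
{"op": "servo_tool", "data": {"steps": [0.0045, 0, 0.006, 0.002, 0.012, 0], "gripper": 0.032}}

```text
time: 3.77
position: [504.8, 54.8, 46.9]
tool_rot: [[-1.0, 0.011, 0.002], [0.011, 1.0, 0.0], [-0.002, 0.0, -1.0]]
force: [-1.4, 1.2, -0.2]
grip_width: 0.341
```

Request:
{"op": "servo_tool", "data": {"steps": [0, 0, 0, 0, 0, 0, 0, 0, 0, 0, 0, 0]}}

```text
time: 3.93
position: [504.0, 54.9, 46.3]
tool_rot: [[-1.0, 0.011, 0.0], [0.011, 1.0, 0.0], [-0.0, 0.0, -1.0]]
force: [0.1, 0.1, 0.7]
grip_width: 0.347
```

Request:
{"op": "servo_tool", "data": {"steps": [0, 0, 0.002, 0, 0, 0, 0, 0, 0, 0, 0, 0, 0, 0, 0, 0, 0, 0, 0, 0, 0, 0, 0, 0], "gripper": 0.0, "force": 25}}

```text
time: 4.27
position: [503.9, 54.9, 43.9]
tool_rot: [[-1.0, 0.011, -0.0], [0.011, 1.0, 0.0], [0.0, 0.0, -1.0]]
force: [-0.4, -0.2, 3.0]
grip_width: 0.234
```

Request:
{"op": "servo_tool", "data": {"steps": [0, 0, -0.02, 0, 0, 0, 0, 0, -0.032, 0, 0, 0, 0.002, -0.01, -0.03, 0, 0, 0, 0.007, -0.034, 0, 0, 0, 0, 0.007, -0.034, 0, 0, 0, 0]}}

```text
time: 4.68
position: [488.6, -17.3, 128.1]
tool_rot: [[-1.0, -0.001, -0.001], [-0.001, 1.0, 0.002], [0.001, 0.002, -1.0]]
force: [-0.6, -0.9, -0.7]
grip_width: 0.225
```

Request:
{"op": "servo_tool", "data": {"steps": [0.007, -0.034, 0, 0, 0, 0, 0.007, -0.034, 0, 0, 0, 0, 0.005, -0.02, 0, 0, 0, 0, 0, 0, 0, 0, 0, 0]}}

```text
time: 5.02
position: [467.3, -114.5, 129.5]
tool_rot: [[-1.0, 0.003, 0.001], [0.003, 1.0, -0.0], [-0.001, -0.0, -1.0]]
force: [0.4, -0.4, -0.2]
grip_width: 0.225
```

Next: move over hole 0, dropping to a base height of about 50 mm.

Request:
{"op": "servo_tool", "data": {"steps": [0.004, -0.018, 0.012, 0, 0, 0, 0, 0, 0.01, 0, 0, 0, 0, 0, 0, 0, 0, 0]}}

```text
time: 5.27
position: [463.3, -134.5, 107.6]
tool_rot: [[-1.0, 0.007, 0.004], [0.007, 1.0, -0.001], [-0.004, -0.001, -1.0]]
force: [-0.0, 0.6, -1.3]
grip_width: 0.228
```

Request:
{"op": "servo_tool", "data": {"steps": [0, 0, 0, 0, 0, 0]}}

```text
time: 5.35
position: [463.1, -134.3, 107.5]
tool_rot: [[-1.0, 0.007, 0.003], [0.007, 1.0, -0.0], [-0.003, -0.0, -1.0]]
force: [0.1, -0.2, 0.1]
grip_width: 0.229
```

Run:
```python
from h import *
s=bot.state();c=bot.read_camera("wrist");I=c["img"][:,:,::-1]
print(s["position"],c["img"].shape,"h0",proj(c,(463,-134.4,45),s),"h1",proj(c,(467.5,-78.2,45),s),"base",proj(c,(463.1,-134.3,63.6),s))
o=I[110:310,220:460];cv2.imwrite("pics/w2.png",cv2.resize(o,None,fx=3,fy=3,interpolation=cv2.INTER_CUBIC))
```

```text
[ 463.07455709 -134.31886101  107.45428869] (480, 640, 3) h0 [321.40932602 253.47079824] h1 [404.6989271  259.29300911] base [321.53608619 262.87902157]
```

View pics/w2.png

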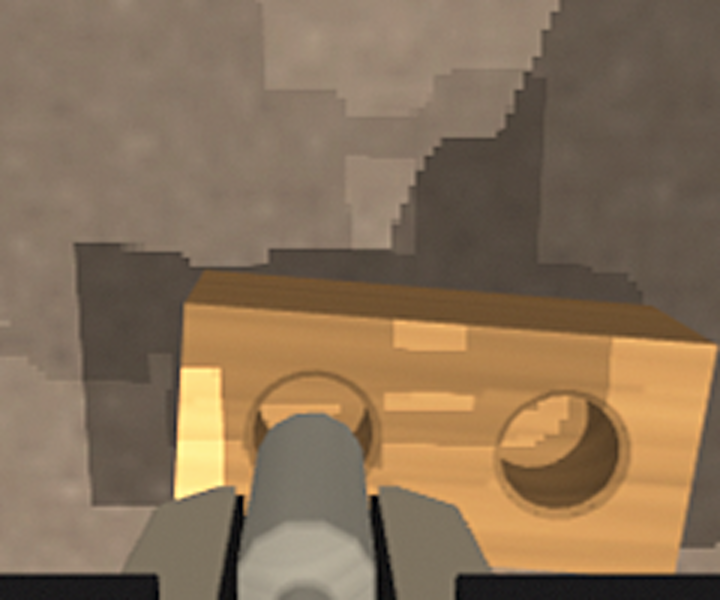

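The wrist crop puts hole 0's centre at about full-frame (324,255) and hole 1's at (407,261). The charger base sits at u≈322.7, so I'll shift about 1 mm in +x and +y and lower it.

Request:
{"op": "servo_tool", "data": {"steps": [-0.001, 0.001, 0.008, 0, 0.003, 0, 0, 0, 0.006, 0, 0, 0, 0, 0, 0, 0, 0, 0]}}

```text
time: 5.65
position: [465.7, -130.9, 93.4]
tool_rot: [[-1.0, 0.004, 0.002], [0.004, 1.0, 0.0], [-0.002, 0.0, -1.0]]
force: [-0.8, 0.3, -1.1]
grip_width: 0.23
```

Request:
{"op": "servo_tool", "data": {"steps": [0, 0, 0.001, 0, 0, 0]}}

```text
time: 5.73
position: [465.9, -130.3, 92.2]
tool_rot: [[-1.0, 0.003, 0.002], [0.003, 1.0, 0.0], [-0.002, 0.0, -1.0]]
force: [-0.4, -0.1, -1.3]
grip_width: 0.229
```

Request:
{"op": "servo_tool", "data": {"steps": [0.0018, -0.0025, 0, 0, 0.002, 0, 0, 0, 0, 0, 0, 0, 0, 0, 0, 0, 0, 0]}}

```text
time: 5.98
position: [464.0, -132.3, 92.0]
tool_rot: [[-1.0, 0.001, -0.001], [0.001, 1.0, 0.0], [0.001, 0.0, -1.0]]
force: [0.4, -1.0, -0.6]
grip_width: 0.229
```

Request:
{"op": "servo_tool", "data": {"steps": [0, -0.0008, 0.006, 0, 0, 0, 0, 0, 0.006, 0, 0, 0, 0, 0, 0, 0, 0, 0]}}

```text
time: 6.23
position: [464.3, -133.5, 79.5]
tool_rot: [[-1.0, 0.002, 0.0], [0.002, 1.0, 0.0], [-0.0, 0.0, -1.0]]
force: [-0.0, 0.2, -0.7]
grip_width: 0.229
```

Base at about 36, inside the hole with no force. Lowering on.

Request:
{"op": "servo_tool", "data": {"steps": [0, 0, 0.006, 0, 0, 0, 0, 0, 0.006, 0, 0, 0, 0, 0, 0.003, 0, 0, 0, 0, 0, 0.002, 0, 0, 0]}}

```text
time: 6.57
position: [464.2, -133.6, 60.5]
tool_rot: [[-1.0, 0.002, -0.0], [0.002, 1.0, 0.0], [0.0, 0.0, -1.0]]
force: [-0.2, -0.0, -0.7]
grip_width: 0.225
```

Request:
{"op": "servo_tool", "data": {"steps": [0, 0, 0.002, 0, 0, 0, 0, 0, 0.002, 0, 0, 0]}}

```text
time: 6.73
position: [465.2, -133.2, 57.3]
tool_rot: [[-1.0, 0.001, 0.002], [0.001, 1.0, 0.0], [-0.002, 0.0, -1.0]]
force: [-2.6, 1.5, 36.6]
grip_width: 0.23
```

Bottom reached (36 N at the expected height). Release with a partial opening and rise.

Request:
{"op": "servo_tool", "data": {"steps": [0, 0, -0.001, 0, 0, 0, 0, 0, 0, 0, 0, 0, 0, 0, 0, 0, 0, 0], "gripper": 0.05}}

```text
time: 6.98
position: [465.9, -132.9, 58.7]
tool_rot: [[-1.0, 0.001, 0.004], [0.001, 1.0, -0.0], [-0.004, -0.0, -1.0]]
force: [-0.3, -1.3, -0.6]
grip_width: 0.396
```

Request:
{"op": "servo_tool", "data": {"steps": [0, 0, -0.003, 0, 0, 0, 0, 0, -0.03, 0, 0, 0, 0, 0, -0.03, 0, 0, 0, 0, 0, 0, 0, 0, 0]}}

```text
time: 7.32
position: [464.4, -132.6, 121.9]
tool_rot: [[-1.0, 0.0, -0.002], [0.0, 1.0, 0.001], [0.002, 0.001, -1.0]]
force: [0.4, -0.2, -0.5]
grip_width: 0.535
```

Request:
{"op": "servo_tool", "data": {"steps": [-0.0094, 0.0344, 0, 0, 0, 0, -0.0094, 0.0344, 0, 0, 0, 0, -0.0094, 0.0344, 0, 0, 0, 0, -0.0094, 0.0344, 0, 0, 0, 0, -0.0094, 0.0344, 0, 0, 0, 0]}}

```text
time: 7.73
position: [512.8, 34.3, 123.2]
tool_rot: [[-1.0, 0.021, 0.001], [0.021, 1.0, -0.003], [-0.001, -0.003, -1.0]]
force: [0.8, 0.1, -0.3]
grip_width: 0.538
```

Request:
{"op": "servo_tool", "data": {"steps": [-0.0094, 0.0344, 0, 0, 0, 0, -0.0094, 0.0344, 0, 0, 0, 0, -0.003, 0.01, 0, 0, 0, 0, 0, 0, 0, 0, 0, 0]}}

```text
time: 8.07
position: [537.9, 125.1, 121.6]
tool_rot: [[-1.0, 0.012, 0.002], [0.012, 1.0, -0.0], [-0.002, -0.0, -1.0]]
force: [-0.0, -0.4, 0.4]
grip_width: 0.54
```

Request:
{"op": "servo_tool", "data": {"steps": [-0.0015, 0.014, 0, 0, 0, 0, 0, 0, 0.012, 0, 0, 0, 0, 0, 0.01, 0, 0, 0, 0, 0, 0, 0, 0, 0]}}

```text
time: 8.4
position: [538.5, 136.2, 97.9]
tool_rot: [[-1.0, 0.012, 0.001], [0.012, 1.0, -0.002], [-0.001, -0.002, -1.0]]
force: [0.3, 0.5, 0.3]
grip_width: 0.536
```

Request:
{"op": "servo_tool", "data": {"steps": [-0.001, 0.0055, 0, 0, 0, 0, 0, 0, 0, 0, 0, 0, 0, 0, 0.016, 0, 0, 0, 0, 0, 0.014, 0, 0, 0, 0, 0, 0, 0, 0, 0]}}

```text
time: 8.82
position: [539.9, 136.9, 68.2]
tool_rot: [[-1.0, 0.019, 0.001], [0.019, 1.0, -0.004], [-0.001, -0.004, -1.0]]
force: [-0.4, -1.0, -0.6]
grip_width: 0.535
```

Request:
{"op": "servo_tool", "data": {"steps": [0, 0, 0, 0, 0, 0]}}

```text
time: 8.9
position: [539.9, 136.3, 68.4]
tool_rot: [[-1.0, 0.019, 0.001], [0.019, 1.0, -0.004], [-0.001, -0.004, -1.0]]
force: [0.5, 0.6, 0.7]
grip_width: 0.537
```

Request:
{"op": "servo_tool", "data": {"steps": [0, 0.006, 0, -0.004, 0, 0, 0, 0.001, 0.012, 0, 0, 0, 0, 0, 0.012, 0, 0, 0, 0, 0, 0, 0, 0, 0]}}

```text
time: 9.23
position: [541.6, 143.9, 45.2]
tool_rot: [[-1.0, 0.021, 0.005], [0.021, 1.0, 0.002], [-0.005, 0.002, -1.0]]
force: [-0.8, 0.2, -0.9]
grip_width: 0.538
```

Request:
{"op": "servo_tool", "data": {"steps": [0, 0, 0, 0, 0, 0], "gripper": 0.03}}

```text
time: 9.32
position: [541.3, 143.9, 44.6]
tool_rot: [[-1.0, 0.02, 0.004], [0.02, 1.0, 0.001], [-0.004, 0.001, -1.0]]
force: [-0.7, 0.1, -0.5]
grip_width: 0.506
```

Request:
{"op": "servo_tool", "data": {"steps": [0.0012, -0.0012, 0.001, 0.001, 0.004, 0, 0, 0, 0, 0, 0, 0, 0, 0, 0, 0, 0, 0]}}

```text
time: 9.57
position: [539.7, 142.6, 43.1]
tool_rot: [[-1.0, 0.02, -0.001], [0.02, 1.0, -0.0], [0.001, -0.0, -1.0]]
force: [-0.2, 0.2, -0.3]
grip_width: 0.333
```

Request:
{"op": "servo_tool", "data": {"steps": [0, 0, 0, 0, 0, 0, 0, 0, 0, 0, 0, 0, 0, 0, 0, 0, 0, 0, 0, 0, 0, 0, 0, 0], "gripper": 0.0}}

```text
time: 9.9
position: [540.0, 142.5, 43.8]
tool_rot: [[-1.0, 0.02, -0.001], [0.02, 1.0, 0.0], [0.001, 0.0, -1.0]]
force: [0.2, 0.1, -0.4]
grip_width: 0.23
```

Request:
{"op": "servo_tool", "data": {"steps": [0, 0, -0.02, 0, 0, 0, 0, 0, -0.032, 0, 0, 0, 0.003, -0.01, -0.03, 0, 0, 0, 0.0105, -0.034, 0, 0, 0, 0, 0.0105, -0.034, 0, 0, 0, 0]}}

```text
time: 10.32
position: [516.1, 71.1, 128.2]
tool_rot: [[-1.0, 0.009, 0.001], [0.009, 1.0, 0.003], [-0.001, 0.003, -1.0]]
force: [-0.1, -1.0, -0.9]
grip_width: 0.231
```

Request:
{"op": "servo_tool", "data": {"steps": [0.0105, -0.034, 0, 0, 0, 0, 0.0105, -0.034, 0, 0, 0, 0, 0.0105, -0.034, 0, 0, 0, 0, 0, 0, 0, 0, 0, 0]}}

```text
time: 10.65
position: [480.2, -39.6, 129.9]
tool_rot: [[-1.0, 0.013, 0.003], [0.013, 1.0, 0.001], [-0.003, 0.001, -1.0]]
force: [-1.3, 0.9, -1.3]
grip_width: 0.227
```

Request:
{"op": "servo_tool", "data": {"steps": [0.006, -0.018, 0.01, 0, 0, 0, 0.005, -0.015, 0.012, 0, 0, 0, 0, 0, 0, 0, 0, 0, 0, 0, 0, 0, 0, 0]}}

```text
time: 10.98
position: [468.4, -76.4, 108.6]
tool_rot: [[-1.0, 0.02, 0.006], [0.02, 1.0, 0.001], [-0.006, 0.001, -1.0]]
force: [0.6, 0.1, 0.0]
grip_width: 0.223
```

Request:
{"op": "servo_tool", "data": {"steps": [0, -0.001, 0.007, 0.001, 0.006, 0.015, 0, 0, 0.007, 0, 0, 0, 0, 0, 0, 0, 0, 0, 0, 0, 0, 0, 0, 0]}}

```text
time: 11.32
position: [470.2, -74.6, 94.1]
tool_rot: [[-0.999, 0.033, 0.001], [0.033, 0.999, 0.001], [-0.001, 0.001, -1.0]]
force: [-0.4, -0.2, 0.2]
grip_width: 0.23
```

Run:
```python
from h import *
s=bot.state();c=bot.read_camera("wrist");I=c["img"][:,:,::-1]
p=s["position"];print(p,s["tool_rot"].round(3).tolist(),"h0",proj(c,(464.2,-133.5,45),s),"h1",proj(c,(468.6,-77.4,45),s),"base",proj(c,(p[0],p[1],p[2]-43.8),s))
o=I[110:310,200:440];cv2.imwrite("pics/w3.png",cv2.resize(o,None,fx=3,fy=3,interpolation=cv2.INTER_CUBIC))
```

```text
[470.22880841 -74.59525624  94.06776742] [[-0.999, 0.033, 0.001], [0.033, 0.999, 0.001], [-0.001, 0.001, -1.0]] h0 [227.86422027 254.06741054] h1 [316.89576176 257.90434028] base [321.40235935 262.97104527]
```

View pics/w3.png

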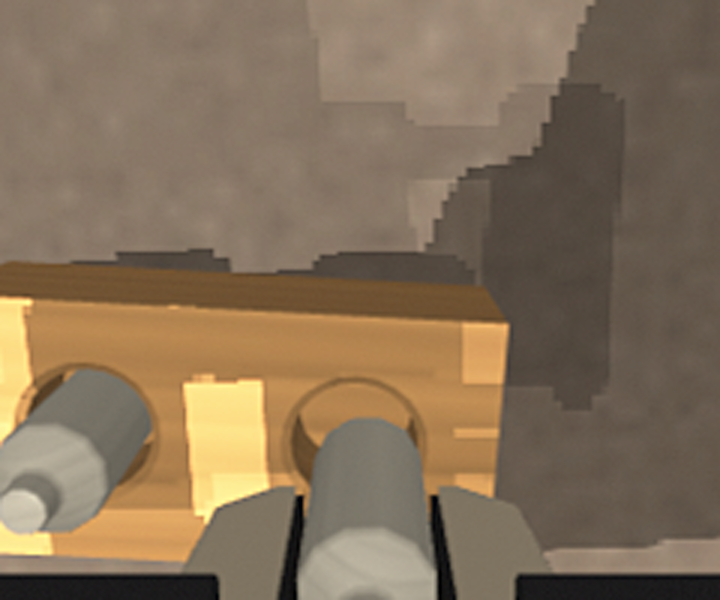

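The crop shows hole 1's rim centred at about (318.5,258) and the charger base at u≈322.3, so it needs about −2.4 mm in y and −2 mm in x.

Request:
{"op": "servo_tool", "data": {"steps": [0.002, -0.0024, 0, 0, 0, 0, 0, 0, 0, 0, 0, 0, 0, 0, 0, 0, 0, 0]}}

```text
time: 11.62
position: [468.5, -75.8, 94.3]
tool_rot: [[-1.0, 0.031, 0.002], [0.031, 1.0, 0.001], [-0.002, 0.001, -1.0]]
force: [0.6, -0.4, -0.4]
grip_width: 0.225
```

Request:
{"op": "servo_tool", "data": {"steps": [0.0004, -0.0012, 0.002, 0, 0, 0, 0, 0, 0.006, 0, 0, 0, 0, 0, 0.006, 0, 0, 0, 0, 0, 0, 0, 0, 0]}}

```text
time: 11.95
position: [468.4, -77.2, 79.7]
tool_rot: [[-1.0, 0.031, 0.004], [0.031, 1.0, 0.001], [-0.004, 0.001, -1.0]]
force: [0.3, -0.0, -0.1]
grip_width: 0.229
```

Request:
{"op": "servo_tool", "data": {"steps": [0, 0, 0.006, 0, 0.003, 0, 0, 0, 0.006, 0, 0, 0, 0, 0, 0.003, 0, 0, 0, 0, 0, 0.002, 0, 0, 0]}}

```text
time: 12.28
position: [468.3, -77.2, 60.5]
tool_rot: [[-1.0, 0.031, -0.001], [0.031, 1.0, 0.001], [0.001, 0.001, -1.0]]
force: [-0.1, 0.6, -0.7]
grip_width: 0.226
```

Request:
{"op": "servo_tool", "data": {"steps": [0, 0, 0.002, 0, 0, 0, 0, 0, 0.0015, 0, 0, 0]}}

```text
time: 12.45
position: [469.0, -77.2, 57.3]
tool_rot: [[-1.0, 0.031, 0.001], [0.031, 1.0, 0.001], [-0.001, 0.001, -1.0]]
force: [-3.1, 1.1, 37.3]
grip_width: 0.229
```

Request:
{"op": "servo_tool", "data": {"steps": [0, 0, -0.001, 0, 0, 0, 0, 0, 0, 0, 0, 0, 0, 0, 0, 0, 0, 0], "gripper": 0.038}}

```text
time: 12.7
position: [469.6, -77.1, 58.7]
tool_rot: [[-1.0, 0.031, 0.002], [0.031, 1.0, 0.001], [-0.002, 0.001, -1.0]]
force: [-0.2, -0.1, -0.1]
grip_width: 0.383
```

Request:
{"op": "servo_tool", "data": {"steps": [0, 0, -0.004, 0, 0, 0, 0, 0, -0.03, 0, 0, 0, 0, 0, -0.035, 0, 0, 0, 0, 0, -0.035, 0, 0, 0, 0, 0, -0.03, 0, 0, 0]}}

```text
time: 13.12
position: [465.7, -76.5, 191.7]
tool_rot: [[-0.999, 0.029, -0.012], [0.029, 1.0, 0.002], [0.012, 0.002, -1.0]]
force: [1.4, 0.5, -0.9]
grip_width: 0.407
```

Request:
{"op": "servo_tool", "data": {"steps": [0.0015, 0.0365, -0.006, -0.002, -0.012, 0, 0.0015, 0.0365, -0.006, 0, 0, 0, 0.0015, 0.0365, 0, 0, 0, 0, 0.0015, 0.0365, 0, 0, 0, 0, 0.0015, 0.0365, 0, 0, 0, 0], "gripper": 0.05}}

```text
time: 13.53
position: [467.8, 102.5, 214.0]
tool_rot: [[-0.999, 0.049, 0.015], [0.049, 0.999, 0.001], [-0.015, 0.002, -1.0]]
force: [0.8, -0.7, -0.0]
grip_width: 0.535
```

Request:
{"op": "servo_tool", "data": {"steps": [0.0015, 0.0365, 0, 0, 0, 0, 0.0015, 0.0365, 0, 0, 0, 0, 0.0015, 0.0365, 0, 0, 0, 0, 0.0015, 0.0365, 0, 0, 0, 0, 0.0015, 0.0365, 0, 0, 0, 0]}}

```text
time: 13.95
position: [467.0, 293.3, 216.0]
tool_rot: [[-0.999, 0.051, 0.016], [0.051, 0.999, 0.001], [-0.016, 0.002, -1.0]]
force: [1.1, -0.2, 0.1]
grip_width: 0.539
```

Request:
{"op": "servo_tool", "data": {"steps": [0.001, 0.025, 0, 0, 0, 0, 0, 0, 0, 0, 0, 0, 0, 0, 0, 0, 0, 0]}}

```text
time: 14.2
position: [464.6, 329.2, 216.1]
tool_rot: [[-0.999, 0.04, 0.016], [0.04, 0.999, 0.005], [-0.015, 0.006, -1.0]]
force: [-0.0, -1.3, 0.4]
grip_width: 0.535
```

Run:
```python
from h import *
s=bot.state();c=bot.read_camera("wrist");I=c["img"][:,:,::-1]
p=s["position"];print(p,s["tool_rot"].round(3).tolist(),s["joint_positions"].round(1),"wing",proj(c,(460.5,343,153),s))
cv2.imwrite("pics/w4.png",I)
```

```text
[464.64596598 329.2306461  216.12808862] [[-0.999, 0.04, 0.016], [0.04, 0.999, 0.005], [-0.015, 0.006, -1.0]] [-35.9  24.2  -7.3 113.3   5.1  41.9  41.3] wing [341.20563176 245.44085138]
```

View pics/w4.png

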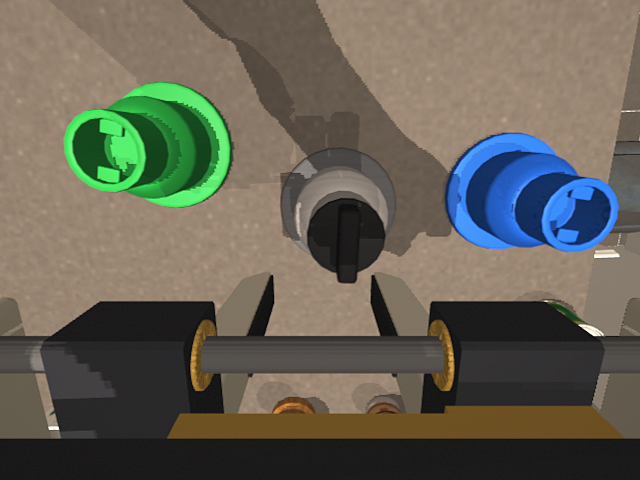

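The wrist view shows the cap disc centred at about (345.5,235) and the wing near u≈348, running almost vertically. I'll enlarge it for the angle.

Run:
```python
import cv2
I=cv2.imread("pics/w4.png")[190:290,290:400]
I=cv2.convertScaleAbs(I,alpha=2.0,beta=20)
cv2.imwrite("pics/w4c.png",cv2.resize(I,None,fx=6,fy=6,interpolation=cv2.INTER_CUBIC))
```

```text
(no output)
```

View pics/w4c.png

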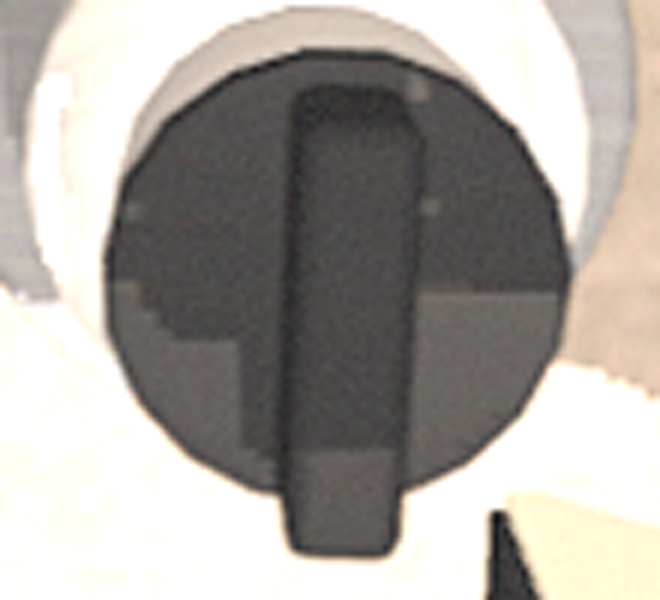

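Run:
```python
from h import *
s=bot.state();c=bot.read_camera("wrist")
a=at(c,349.8,212,153,s);b=at(c,347.3,282,153,s);print(a,b,(a+b)/2,np.degrees(np.arctan2(*(b-a)[[1,0]])))
print("disc",at(c,290+337/6,190+272/6,127,s))
```

```text
[437.84104242 349.23145935 153.        ] [487.07191756 346.65455662 153.        ] [462.45647999 347.94300799 153.        ] -2.996311376698759
disc [460.92501783 348.32417217 127.        ]
```

Request:
{"op": "servo_tool", "data": {"steps": [0.0035, 0.015, 0.018, 0.005, 0.015, 0.01, 0, 0, 0.018, 0, 0, 0, 0, 0, 0, 0, 0, 0, 0, 0, 0, 0, 0, 0, 0, 0, 0, 0, 0, 0]}}

```text
time: 14.72
position: [464.5, 335.3, 181.2]
tool_rot: [[-0.998, 0.062, 0.001], [0.062, 0.998, -0.002], [-0.001, -0.002, -1.0]]
force: [0.5, 0.3, -0.9]
grip_width: 0.541
```

Run:
```python
from h import *
s=bot.state();c=bot.read_camera("wrist");I=c["img"][:,:,::-1]
p=s["position"];print(p,s["tool_rot"].round(3).tolist(),s["joint_vel"].round(2))
q=proj(c,(461.5,346.5,153),s);print(q)
I=cv2.convertScaleAbs(I[160:320,220:430],alpha=2.0,beta=20)
cv2.imwrite("pics/w5.png",cv2.resize(I,None,fx=3.6,fy=3.6,interpolation=cv2.INTER_CUBIC))
```

```text
[464.49548595 335.28561836 181.16730447] [[-0.998, 0.062, 0.001], [0.062, 0.998, -0.002], [-0.001, -0.002, -1.0]] [ 0.99 -0.86  0.34 -0.13 -0.22  0.55  0.38]
[340.69626404 266.02716481]
```

View pics/w5.png

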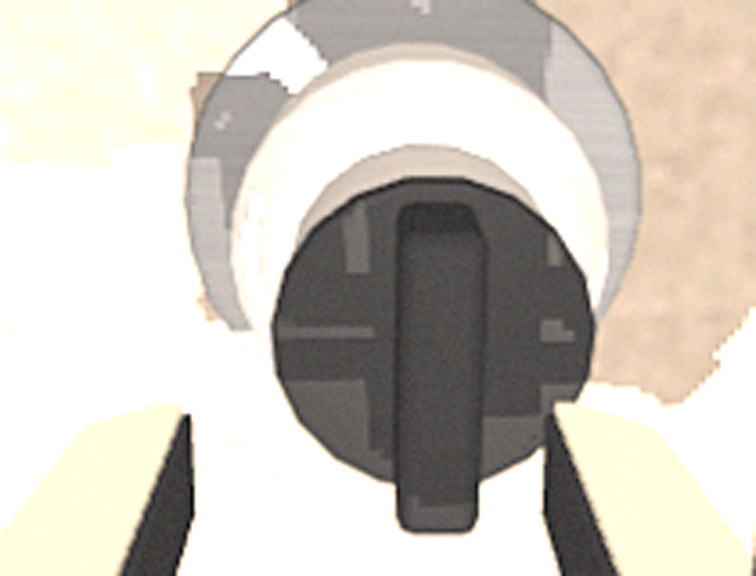

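The crop shows the fingertips symmetric about u≈322 and the wing centred at (342.2,266.5), about 1° off the tool. So the cap is at about (461.5, 347.2).

Request:
{"op": "servo_tool", "data": {"steps": [0.0035, 0.0115, 0, 0, 0, 0, 0, 0, 0, 0, 0, 0, 0, 0, 0, 0, 0, 0]}}

```text
time: 15.02
position: [463.0, 347.2, 183.8]
tool_rot: [[-0.998, 0.065, 0.004], [0.065, 0.998, -0.0], [-0.004, -0.0, -1.0]]
force: [0.4, -0.8, 0.2]
grip_width: 0.54
```

Request:
{"op": "servo_tool", "data": {"steps": [0, 0, 0, 0, 0, 0]}}

```text
time: 15.1
position: [463.0, 347.8, 184.4]
tool_rot: [[-0.998, 0.064, 0.005], [0.064, 0.998, 0.0], [-0.005, 0.001, -1.0]]
force: [-0.3, -0.4, 0.8]
grip_width: 0.538
```

Request:
{"op": "servo_tool", "data": {"steps": [0.0012, -0.0005, 0.012, 0, 0.005, 0, 0, 0, 0.015, 0, 0, 0, 0, 0, 0.012, 0, 0, 0, 0, 0, 0, 0, 0, 0, 0, 0, 0, 0, 0, 0]}}

```text
time: 15.52
position: [461.6, 347.6, 142.9]
tool_rot: [[-0.998, 0.064, 0.0], [0.064, 0.998, 0.002], [-0.0, 0.002, -1.0]]
force: [0.6, -0.2, 0.6]
grip_width: 0.541
```

Request:
{"op": "servo_tool", "data": {"steps": [0, 0, 0, 0, 0, 0], "gripper": 0.03}}

```text
time: 15.6
position: [461.4, 347.4, 142.6]
tool_rot: [[-0.998, 0.064, -0.0], [0.064, 0.998, 0.001], [0.001, 0.001, -1.0]]
force: [0.0, 0.6, -0.1]
grip_width: 0.503
```

Request:
{"op": "servo_tool", "data": {"steps": [0, 0, 0.004, 0, 0, 0, 0, 0, 0, 0, 0, 0, 0, 0, 0, 0, 0, 0]}}

```text
time: 15.85
position: [461.8, 347.6, 139.1]
tool_rot: [[-0.998, 0.064, 0.0], [0.064, 0.998, 0.002], [-0.0, 0.002, -1.0]]
force: [0.4, -0.7, -0.6]
grip_width: 0.335
```

Request:
{"op": "servo_tool", "data": {"steps": [0, 0, 0, 0, 0, 0, 0, 0, 0, 0, 0, 0, 0, 0, 0, 0, 0, 0, 0, 0, 0, 0, 0, 0, 0, 0, 0, 0, 0, 0], "gripper": 0.0, "force": 40}}

```text
time: 16.27
position: [462.1, 347.8, 140.1]
tool_rot: [[-0.998, 0.064, 0.002], [0.064, 0.998, 0.003], [-0.001, 0.003, -1.0]]
force: [0.3, 0.1, -1.5]
grip_width: 0.146
```

```bash
cat > st.py <<'E'
from h import *
s=bot.state();R=s["tool_rot"]
print(s["time"],s["position"].round(1),"yaw",round(np.degrees(np.arctan2(R[1,1],R[0,1])),2),"z",R[:,2].round(3),"F",s["force"].round(1),"M",s["ft_torque"].round(2),"w",s["grip_width"]*93,"j7",s["joint_positions"][6])
E
python3 st.py
```

```text
16.2667 [462.1 347.8 140.1] yaw 86.34 z [ 0.002  0.003 -1.   ] F [ 0.3  0.1 -1.5] M [0.02 0.01 0.03] w 13.545698339245908 j7 37.88659584780455
```

Wing gripped (13.5 mm). Feeling one way: clockwise from above.

Request:
{"op": "servo_tool", "data": {"steps": [0, 0, 0, 0, 0, 0.05, 0, 0, 0, 0, 0, 0.05, 0, 0, 0, 0, 0, 0.05, 0, 0, 0, 0, 0, 0]}}

```text
time: 16.6
position: [462.0, 347.5, 139.9]
tool_rot: [[-0.976, 0.219, 0.001], [0.219, 0.976, 0.003], [-0.0, 0.003, -1.0]]
force: [0.0, 0.0, -1.5]
grip_width: 0.145
```

```bash
python3 st.py
```

```text
16.6 [462.  347.5 139.9] yaw 77.38 z [ 0.001  0.003 -1.   ] F [ 0.   0.  -1.5] M [-0.01  0.03  0.04] w 13.460801781655851 j7 31.344777317612703
```

Request:
{"op": "servo_tool", "data": {"steps": [0, 0, 0, 0, 0, 0.05, 0, 0, 0, 0, 0, 0.05, 0, 0, 0, 0, 0, 0.05]}}

```text
time: 16.85
position: [462.1, 347.4, 140.0]
tool_rot: [[-0.933, 0.361, 0.001], [0.361, 0.933, 0.003], [-0.0, 0.003, -1.0]]
force: [0.6, 0.2, -1.2]
grip_width: 0.147
```

Request:
{"op": "servo_tool", "data": {"steps": [0, 0, 0, 0, 0, 0.05, 0, 0, 0, 0, 0, 0.03]}}

```text
time: 17.02
position: [462.1, 347.5, 139.9]
tool_rot: [[-0.9, 0.436, 0.001], [0.436, 0.9, 0.003], [-0.0, 0.003, -1.0]]
force: [-0.2, -0.6, -1.5]
grip_width: 0.147
```

```bash
python3 st.py
```

```text
17.0167 [462.1 347.5 139.9] yaw 64.15 z [ 0.001  0.003 -1.   ] F [-0.2 -0.6 -1.5] M [-0.   -0.03  0.01] w 13.695019002221525 j7 21.69830345148884
```

22° turned with no moment yet. Going gently through the 20–30° band.

Request:
{"op": "servo_tool", "data": {"steps": [0, 0, 0, 0, 0, 0.035, 0, 0, 0, 0, 0, 0.035]}}

```text
time: 17.18
position: [462.1, 347.5, 139.9]
tool_rot: [[-0.867, 0.498, 0.002], [0.498, 0.867, 0.003], [0.0, 0.003, -1.0]]
force: [0.3, -0.1, -0.8]
grip_width: 0.145
```

```bash
python3 st.py
```

```text
17.1833 [462.1 347.5 139.9] yaw 60.13 z [ 0.002  0.003 -1.   ] F [ 0.3 -0.1 -0.8] M [ 0.   -0.04  0.02] w 13.472415314145271 j7 18.77009120440041
```

Request:
{"op": "servo_tool", "data": {"steps": [0, 0, 0, 0, 0, 0.035, 0, 0, 0, 0, 0, 0.035]}}

```text
time: 17.35
position: [462.6, 347.9, 140.0]
tool_rot: [[-0.83, 0.558, 0.003], [0.558, 0.83, 0.004], [-0.0, 0.004, -1.0]]
force: [0.9, 0.3, -1.8]
grip_width: 0.146
```

```bash
python3 st.py
```

```text
17.35 [462.6 347.9 140. ] yaw 56.09 z [ 0.003  0.004 -1.   ] F [ 0.9  0.3 -1.8] M [ 0.18 -0.32  0.01] w 13.554566616912233 j7 15.843743668489397
```

Request:
{"op": "servo_tool", "data": {"steps": [0, 0, 0, 0, 0, 0.035, 0, 0, 0, 0, 0, 0.035]}}

```text
time: 17.52
position: [462.9, 348.2, 140.1]
tool_rot: [[-0.789, 0.614, 0.003], [0.614, 0.789, 0.004], [-0.0, 0.005, -1.0]]
force: [-0.6, -0.2, -0.6]
grip_width: 0.147
```

```bash
python3 st.py
```

```text
17.5167 [462.9 348.2 140.1] yaw 52.1 z [ 0.003  0.004 -1.   ] F [-0.6 -0.2 -0.6] M [-0.02 -0.06  0.32] w 13.675459034961385 j7 12.942420631948709
```

Request:
{"op": "servo_tool", "data": {"steps": [0, 0, 0, 0, 0, 0.035, 0, 0, 0, 0, 0, 0.035]}}

```text
time: 17.68
position: [462.9, 348.2, 140.1]
tool_rot: [[-0.745, 0.667, 0.004], [0.667, 0.745, 0.004], [-0.0, 0.005, -1.0]]
force: [1.0, -1.8, 0.0]
grip_width: 0.145
```

```bash
python3 st.py
```

```text
17.6833 [462.9 348.2 140.1] yaw 48.19 z [ 0.004  0.004 -1.   ] F [ 1.  -1.8  0. ] M [-0.15 -0.22  0.79] w 13.451815822337432 j7 10.080447120188472
```

A moment about z is now growing (0.32 → 0.79 N m) past about 33°. One more small step to tell a stop from friction.

Request:
{"op": "servo_tool", "data": {"steps": [0, 0, 0, 0, 0, 0.025]}}

```text
time: 17.77
position: [462.9, 348.2, 140.2]
tool_rot: [[-0.728, 0.685, 0.004], [0.685, 0.728, 0.003], [-0.001, 0.005, -1.0]]
force: [-0.1, -1.2, 0.1]
grip_width: 0.15
```

```bash
python3 st.py
python3 - <<'E'
from h import *
s=bot.state();c=bot.read_camera("wrist");I=c["img"][:,:,::-1]
I=cv2.convertScaleAbs(I[160:400,200:440],alpha=2.0,beta=20)
cv2.imwrite("pics/w6.png",cv2.resize(I,None,fx=2.5,fy=2.5,interpolation=cv2.INTER_CUBIC))
E
```

```text
17.7667 [462.9 348.2 140.2] yaw 46.76 z [ 0.004  0.003 -1.   ] F [-0.1 -1.2  0.1] M [-0.05 -0.2   0.85] w 13.987466097394389 j7 9.030469173646315
```

View pics/w6.png

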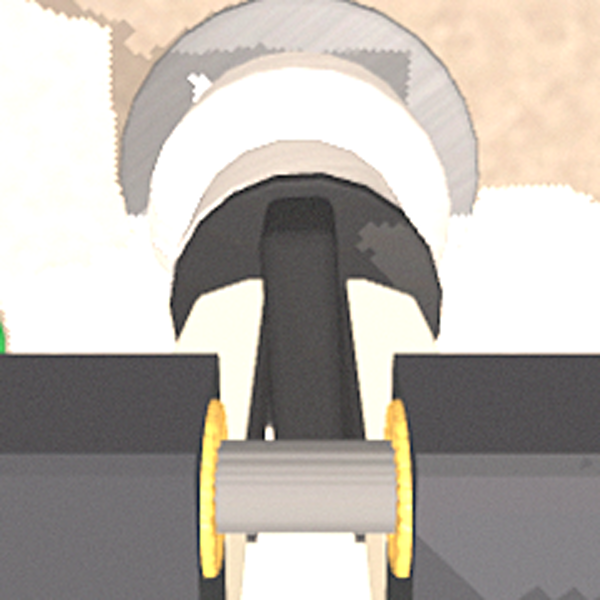

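The wing is skewed in the jaws and the opening is growing, so clockwise is the hard stop. Turning back anticlockwise.

Request:
{"op": "servo_tool", "data": {"steps": [0, 0, 0, 0, 0, -0.06, 0, 0, 0, 0, 0, -0.09, 0, 0, 0, 0, 0, -0.09, 0, 0, 0, 0, 0, -0.09, 0, 0, 0, 0, 0, -0.09]}}

```text
time: 18.23
position: [462.4, 348.2, 139.9]
tool_rot: [[-0.949, 0.316, 0.003], [0.316, 0.949, 0.003], [-0.002, 0.004, -1.0]]
force: [-0.7, -0.5, -0.6]
grip_width: 0.145
```

Request:
{"op": "servo_tool", "data": {"steps": [0, 0, 0, 0, 0, -0.09, 0, 0, 0, 0, 0, -0.09, 0, 0, 0, 0, 0, -0.06, 0, 0, 0, 0, 0, -0.03]}}

```text
time: 18.57
position: [462.0, 348.4, 139.9]
tool_rot: [[-0.999, 0.035, 0.002], [0.035, 0.999, 0.003], [-0.002, 0.003, -1.0]]
force: [-0.8, 0.2, 1.0]
grip_width: 0.15
```

```bash
python3 st.py
```

```text
18.5667 [462.  348.4 139.9] yaw 88.01 z [ 0.002  0.003 -1.   ] F [-0.8  0.2  1. ] M [-0.02  0.15 -0.04] w 13.961745159796363 j7 39.01601501472423
```

Back near the start with no moment. Going on anticlockwise.

Request:
{"op": "servo_tool", "data": {"steps": [0, 0, 0, 0, 0, -0.07, 0, 0, 0, 0, 0, -0.07, 0, 0, 0, 0, 0, -0.07, 0, 0, 0, 0, 0, -0.07, 0, 0, 0, 0, 0, -0.07]}}

```text
time: 18.98
position: [461.1, 347.9, 139.9]
tool_rot: [[-0.946, -0.323, -0.0], [-0.323, 0.946, 0.003], [-0.001, 0.003, -1.0]]
force: [-1.4, -0.7, 0.2]
grip_width: 0.144
```

Request:
{"op": "servo_tool", "data": {"steps": [0, 0, 0, 0, 0, -0.06, 0, 0, 0, 0, 0, -0.06, 0, 0, 0, 0, 0, -0.06, 0, 0, 0, 0, 0, -0.06]}}

```text
time: 19.32
position: [461.1, 346.7, 139.9]
tool_rot: [[-0.837, -0.548, -0.002], [-0.548, 0.837, 0.002], [0.0, 0.002, -1.0]]
force: [-0.7, -1.1, -0.1]
grip_width: 0.147
```

```bash
python3 st.py
```

```text
19.3167 [461.1 346.7 139.9] yaw 123.2 z [-0.002  0.002 -1.   ] F [-0.7 -1.1 -0.1] M [-0.06 -0.06  0.03] w 13.689897045800647 j7 65.34233092353963
```

37° free with no stop; on to about 88°.

Request:
{"op": "servo_tool", "data": {"steps": [0, 0, 0, 0, 0, -0.08, 0, 0, 0, 0, 0, -0.08, 0, 0, 0, 0, 0, -0.08, 0, 0, 0, 0, 0, -0.08, 0, 0, 0, 0, 0, -0.08]}}

```text
time: 19.73
position: [461.3, 346.3, 140.0]
tool_rot: [[-0.544, -0.839, -0.002], [-0.839, 0.544, 0.002], [-0.0, 0.003, -1.0]]
force: [0.5, 1.0, -1.3]
grip_width: 0.147
```

Request:
{"op": "servo_tool", "data": {"steps": [0, 0, 0, 0, 0, -0.08, 0, 0, 0, 0, 0, -0.08, 0, 0, 0, 0, 0, -0.08, 0, 0, 0, 0, 0, -0.08, 0, 0, 0, 0, 0, -0.08]}}

```text
time: 20.15
position: [461.4, 346.1, 140.0]
tool_rot: [[-0.156, -0.988, -0.003], [-0.988, 0.156, 0.003], [-0.002, 0.004, -1.0]]
force: [0.8, 0.2, -0.7]
grip_width: 0.146
```

```bash
python3 st.py
```

```text
20.15 [461.4 346.1 140. ] yaw 171.01 z [-0.003  0.003 -1.   ] F [ 0.8  0.2 -0.7] M [ 0.13  0.07 -0.01] w 13.59090697153455 j7 102.06649747534033
```

Request:
{"op": "servo_tool", "data": {"steps": [0, 0, 0, 0, 0, 0, 0, 0, 0, 0, 0, 0, 0, 0, -0.003, 0, 0, 0, 0, 0, -0.003, 0, 0, 0], "force": 45}}

```text
time: 20.48
position: [461.5, 345.9, 145.7]
tool_rot: [[-0.161, -0.987, -0.005], [-0.987, 0.161, 0.003], [-0.002, 0.005, -1.0]]
force: [0.6, 0.2, -1.1]
grip_width: 0.148
```

```bash
python3 st.py
```

```text
20.4833 [461.5 345.9 145.7] yaw 170.75 z [-0.005  0.003 -1.   ] F [ 0.6  0.2 -1.1] M [ 0.08  0.09 -0.03] w 13.780387515886094 j7 102.38166297244783
```

Free after 5.7 mm with only the cap's weight. Lifting straight up.

Request:
{"op": "servo_tool", "data": {"steps": [0, 0, -0.008, 0, 0, 0, 0, 0, -0.01, 0, 0, 0, 0, 0, -0.012, 0, 0, 0, 0, 0, 0, 0, 0, 0]}}

```text
time: 20.82
position: [461.4, 346.2, 179.2]
tool_rot: [[-0.164, -0.986, -0.005], [-0.986, 0.164, 0.003], [-0.002, 0.005, -1.0]]
force: [1.3, 1.3, -0.5]
grip_width: 0.146
```

```bash
python3 st.py
```

```text
20.8167 [461.4 346.2 179.2] yaw 170.57 z [-0.005  0.003 -1.   ] F [ 1.3  1.3 -0.5] M [0.08 0.1  0.03] w 13.557503350030732 j7 104.31202549166653
```

Request:
{"op": "servo_tool", "data": {"steps": [0, 0, -0.015, 0.005, 0.002, 0, 0, 0, -0.017, 0, 0, 0, 0, 0, -0.017, 0, 0, 0, 0, 0, -0.008, 0, 0, 0, 0, 0, -0.002, 0, 0, 0]}}

```text
time: 21.23
position: [460.8, 344.8, 241.6]
tool_rot: [[-0.166, -0.986, -0.0], [-0.986, 0.166, -0.002], [0.002, -0.0, -1.0]]
force: [0.3, 0.1, -2.2]
grip_width: 0.151
```

Request:
{"op": "servo_tool", "data": {"steps": [0, 0, 0, 0, 0, 0, 0, 0, 0, 0, 0, 0, 0, 0, 0, 0, 0, 0]}}

```text
time: 21.48
position: [460.6, 344.2, 241.1]
tool_rot: [[-0.167, -0.986, 0.0], [-0.986, 0.167, -0.002], [0.002, -0.001, -1.0]]
force: [0.2, 0.0, -1.4]
grip_width: 0.145
```

```bash
python3 st.py
```

```text
21.4833 [460.6 344.2 241.1] yaw 170.38 z [ 0.    -0.002 -1.   ] F [ 0.2  0.  -1.4] M [0.1  0.11 0.08] w 13.527859062215903 j7 107.49902665742627
```

Good height. I'll nudge back to the axis, settle, and check with the scene camera.

Request:
{"op": "servo_tool", "data": {"steps": [-0.002, 0, 0, 0, 0, 0, 0, 0, 0, 0, 0, 0, 0, 0, 0, 0, 0, 0, 0, 0, 0, 0, 0, 0, 0, 0, 0, 0, 0, 0]}}

```text
time: 21.9
position: [460.1, 345.6, 238.1]
tool_rot: [[-0.167, -0.986, -0.004], [-0.986, 0.167, -0.005], [0.005, 0.003, -1.0]]
force: [0.1, -0.9, -0.9]
grip_width: 0.142
```

```bash
python3 st.py
python3 - <<'E'
from h import *
I=bot.read_camera("scene")["img"][:,:,::-1]
cv2.imwrite("pics/s2.png",cv2.resize(I[100:420,120:520],None,fx=1.9,fy=1.8))
print(bot.state()["joint_vel"].round(2))
E
```

```text
21.9 [460.1 345.6 238.1] yaw 170.39 z [-0.004 -0.005 -1.   ] F [ 0.1 -0.9 -0.9] M [ 0.05  0.14 -0.03] w 13.198866794759857 j7 107.30057266113592
[-0.02 -0.23  0.04 -0.15 -0.05  0.11 -0.01]
```

View pics/s2.png

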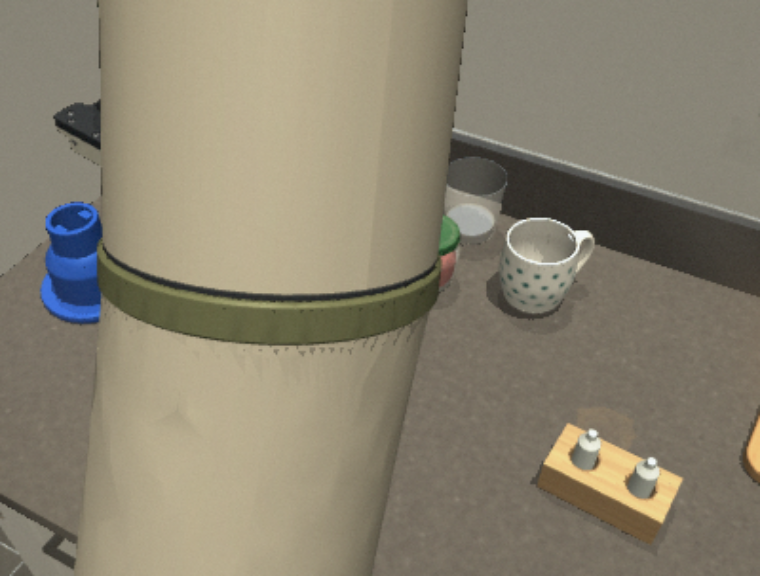

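The scene view shows both chargers seated upright in the block, at about crop (587,450) and (644,478). The mug, tumbler and jam jar are undisturbed. The arm is still and the grip is holding, so I'm handing in.

```bash
python3 -c "
from rig import bot
print(bot.hand_in())"; python3 st.py
```

```text
the job is handed in; nothing more can be done
None
the job is handed in; nothing more can be done
```

I finished the job and handed it in at about 22 s of the 67 s allowed; the hand-in gave no verdict.

- **Chargers:** Both stand in the block, one in each hole. Each stopped at about the expected depth with 36–37 N of push. The last scene picture shows both upright and seated.
- **Cap:** Clockwise it met the hard stop: from about 33° the turning resistance rose to 0.85 N m and the wing began to slip in the jaws. Anticlockwise it turned freely, and after 85° it lifted out with only its own weight on the wrist.
- **Final pose:** The cap is held about 98 mm above the mouth (tool at z 238). It is tilted about 0.4°, nearly still, and gripped at 13.2 mm opening.

**Checks that disagreed or were missing:**
- The two cameras differed by about 4 mm on the cap's y position. I used a close wrist view, and the grasp then met no side force.
- I could not see the held cap in the last picture because the arm hid it. That it is still held rests on the grip width and the measured weight.
- The mug, tumbler and the visible part of the jam jar were in place in that picture. The pepper mill was hidden; the arm stayed well clear of it.

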